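# Clamp a solenoid pack in the transmission test nest

## Robot

A 6-joint arm with a two-finger parallel gripper is mounted at the origin on the work surface. World frame = base frame: x ahead of the robot, y to its left, z up, the work surface at z = 0. Lengths are in m, angles in rad, forces in N, time in s.
With the tool pointing down it reaches from about 0.25 to 0.775 m from the base axis. Payload 4 kg.
Tool frame: the origin (TCP) lies midway between the tips of the shut fingers; the grasp point (between the pads) lies 19 mm behind it; z points along the fingers, y is the line along which they close (so a half turn about z gives the same grasp; the last joint's range is limited). The gripper opens to 94 mm and grips with 3 to 60 N. Pads are 16 mm wide; open, the fingers measure 119 mm over their backs; the gripper's body (75 mm by 177 mm) begins 78 mm behind the grasp point.
Start: joints at [-1.239, 0.087, 1.371, -0, 1.684, -0.103], TCP at [0.232, -0.499, 0.206] pointing down, gripper open.
Joint ranges: [-3.1, 3.1], [-0.76, 2.03], [0.27, 2.55], [-1.08, 4.22], [0.17, 2.65], [-2.57, 2.57]. Speed limits (rad/s): [2.79, 2.79, 3.14, 3.14, 3.14, 3.14].

## Interface

Orientations are given as [roll, pitch, yaw] about the fixed x, y, z axes, in that order (R = Rz(yaw) Ry(pitch) Rx(roll)).
In Python, from bench import robot gives the robot as it stands. The module is installed in compiled form; this text tells all that it offers.
- The arm moves only by the tool arm_command, never from a script. Its argument "targets" is a list of rows, each a list of 4 numbers: the shift along the world's x, y, z as a fraction of full scale, then the turn about the world's z as a fraction of full scale. A call has 1 to 8 rows; each row is the pose to reach, as a shift and turn from the pose commanded when the call began; what a row does not reach only later rows make up. Full scale, the value 1, is 0.5 m for a shift and 120 degrees for a turn. A row lasts 1/12 s, in which the tool goes at most 41.7 mm and 7.16 degrees, less where a joint would pass 70% of its speed; a pose out of reach is approached as far as the arm can. A call with a number of a shift or a turn outside -1 to 1 is refused whole. A call with a gripper value outside its range is refused whole. "claw" is the closure, from 0 (fully open) to 1 (shut), set as the call begins (left out, the last holds). The fingers move at their own pace and stop on an object; the grip force is fixed at half the most. Time passes only in rows, so rows that repeat a pose let the fingers close. It gives the time, the measured TCP pose, the force, the opening and the grip force at its end, in the units of the state.
- robot.get_obs(): the state, without advancing time (a new reading comes with each control period).
- robot.snapshot(name): name is "scene" or "top" or "wrist"; returns the picture (480x640x3 uint8, red, green, blue); there is no depth.
- robot.camera_info(name): a dict with "vfov" (degrees; the focal length in pixels is half the picture's height over the tangent of half this angle, whatever the lens; pixels are square), "cx", "cy" (the principal point, pixels), "k1" (the pictures are not rectified: a ray, as slopes to the right and down, at radius r is drawn at 1 + k1 r^2 times it, then the intrinsics apply), "extrinsics" (4x4, takes a point from camera to world coordinates); the wrist camera has in their place "T_tool_cam" (4x4, takes a point from camera to tool coordinates, whose origin is the TCP and whose axes are the flange's). Camera axes: x right, y up, looking along -z (the intrinsics and any distortion apply to the point x, -y, -z); pixel columns grow to the right and rows downward; lengths in m; the calibration is good to about 2 mm. A picture is of the moment at which its call begins: read the wrist's pose just before it. camera_info takes no time and is no camera call.
- robot.close_job(): hands the job in; it is judged then, once.
The state is a dict: "time": time; "joint_positions": joint angles; "qvel": joint speeds; "joint_torque": joint torques, N m; "tool_pos": TCP position; "ee_rot": TCP orientation; "wrist_force": force on the tool from outside, world axes, zero at the start; "wrist_torque": the same for the moment, N m; "width": finger opening in m; "finger_force": force on a finger pad.
Only numpy, scipy, OpenCV 4.12 (cv2) and the standard library are available. Lean on these libraries where they do the work, as an engineer would, in place of code of your own. Each camera call takes 0.05 s, during which the arm holds its last target. There are 200 camera calls.

## Task

Fit the solenoid pack into the pocket of the test nest on the bench: lower it in (do not drop it) with its connector at the catch-and-latch end, fully home on the pocket floor. Then swing the hinged keeper bar down over it until it clicks fully into its ball catch, and last swing the latch lever all the way across the bar to its stop to lock it. Leave the gearbox parts lying around them (accumulator block, gear, clutch plate, standing shaft) where they are.

Things in the scene. Friction and masses are not known exactly. Their poses are not given: they have to be found in the camera images.
- pack: Solenoid pack, 0.42 kg, upright on the bench at the start: black plastic block 56 (x) by 110 (y) mm, plain upright sides from z 10 to 50 mm, on an aluminium foot plate 54 x 108 x 10 mm; a 26 mm wide aluminium rib along the top makes it 56 mm high, with a row of round steel caps on either side. Grey connector on its -y end only. Origin: centre of the underside, z up.
- pack_connector (a point): Middle of the outer face of the pack's grey connector, 73 mm from the pack's centre along its -y axis, 31 mm above its underside. The connector is 30 mm wide, 22 mm high (z 20 to 42 mm) and sticks out 18 mm.
- nest: Test nest, a fixture fixed to the bench: dark steel base plate (x -50 to 62, y -110 to 104 mm, 12 thick) with an open aluminium pocket in the middle, two steel hinge cheeks at the +y end (up to z 91 mm), and at the -y end the ball catch (two cheeks, x +-10 to 22, y -80 to -96 mm, up to z 74) and the pillar of the latch lever. Origin: centre of the pocket, on the bench surface; z up.
- pocket (a point): Centre of the pocket floor, 12 mm above the bench, axes as the nest's; the seated pack's origin lies here, axes parallel. Inside 60 (x) by 114 (y) mm; walls 10 mm thick, 15 mm above the floor, their upper 6 mm sloped outwards by 3 mm as a lead-in. The +y end wall is plain and 36 mm high: the pack goes fully down only with its connector over the low -y end wall.
- keeper (a joint): Angle of the keeper bar (rad): 0 = level over the pocket, fully in its catch; grows as its free end rises; starts leaning back, open (2.05 to 2.35), stop at 2.4. Stays where left (0.3 N m). The tongue under the bar meets the catch's two spring balls at about 0.1; pushing it through takes about 6 N down at the grip, then it stays down.
- keeper_hinge (a point): Hinge axis of the keeper bar (along the nest's x axis), in the nest's frame at x 0, y +78, z 79 mm. The bar is a steel strap 20 mm wide and 12 mm thick that runs along the middle of the nest; its rubber pad clears the top of a fully seated pack by 1 mm when shut.
- keeper_grip (a point): Middle of the black hand grip at the free end of the keeper bar: 22 mm wide between flat sides (square to the hinge axis), 24 mm thick and 44 mm long, in line with the bar, its middle 200 mm from the hinge axis. At keeper angle q it lies in the nest's frame at x = 0, y = 78 - 200 cos q, z = 79 + 200 sin q mm.
- latch (a joint): Angle of the latch lever (rad) about its upright pivot: 0 = shut against its stop, arm along the nest's -x axis across the top of the shut keeper bar; grows counter-clockwise seen from above as it opens past the nest's -y direction; starts at 1.8 to 2.4, stop at 2.45. Stays where left (about 1.5 N at the knob). It cannot pass while the bar is not fully in its catch.
- latch_pivot (a point): On the upright pivot axis of the latch lever, in the nest's frame at x +44, y -88, z 120 mm. The lever's steel arm is 16 mm wide and lies 92 to 100 mm above the bench, 1.5 mm over the shut bar.
- latch_knob (a point): Middle of the black round knob, 18 mm in diameter, that stands upright on the end of the latch lever, from 100 to 136 mm above the bench (this point at 120 mm), 80 mm from the pivot axis. At latch angle a it lies in the nest's frame at x = 44 - 80 cos a, y = -88 - 80 sin a mm.
- accumulator_block: Bystander near the pack on its +x side: plain aluminium block 60 x 84 x 36 mm with three bores in its top and no connector. Origin under its centre.
- gear: Bystander near the pack on its -x side: dark steel gear 78 mm in diameter, 30 mm high, lying flat. Origin under its centre.
- clutch_plate: Bystander in front of the nest: flat dark steel ring 120 mm in diameter, 8 mm high. Origin under its centre.
- shaft: Bystander behind the nest: steel shaft standing on its 100 mm gear flange, 135 mm high. Origin under its centre.
Mind the look-alikes: they are no part of the job. Leave any blue or green look-alike of the pack alone.

How it is judged:
On the way, in this order (a step that is already met when the one before it is completed fails the run):
1. the pack is fully down in the pocket, connector at the latch end (x of pack in the frame of pocket between -0.004 and 0.004 m and y of pack in the frame of pocket between -0.004 and 0.004 m and z of pack in the frame of pocket between -0.003 and 0.003 m and angle between pack's own z axis and vertical below 0.05 rad and y of pack_connector in the frame of pocket below -0.06 m), for 0.2 s.
2. the keeper bar is shut into its catch over the seated pack (all of step 1 and value of joint keeper below 0.04 rad), for 0.2 s.
3. the latch lever is swung shut over the keeper bar (all of step 2 and value of joint latch below 0.1 rad), for 0.2 s.
At the end, for the whole second after the job is handed in: The pack sits in the pocket (origin within 4 mm in x and y and 3 mm in height of the pocket floor's centre, tilt under 0.05 rad), its connector at the latch end, at rest; the keeper bar is below 0.04 rad and the latch lever below 0.1 rad (all of step 3 and linear speed of pack below 0.02 m/s); the robot touches nothing.
It fails at once if the pack is dropped: falls freely faster than 0.7 m/s (linear speed of pack above 0.7 m/s and contact force between pack and the fingers below 0.2 N).
It fails at once if the accumulator block, the gear, the clutch plate or the shaft is shifted by more than 40 mm (distance of any of accumulator_block, gear, clutch_plate, shaft from where it was at the start of the episode above 0.04 m).
It also fails if it takes over 70 s, if anything falls off the work surface, if the arm or the gripper's body presses on something with over 40 N, if the wrist force passes 120 N, or if a joint passes its speed limit or range.

## Working session

There is one attempt and no reset: what is moved stays moved. The work goes in short steps, Python scripts to look and compute and a tool call to move; the robot and the scene stay as the last step left them, time stands still between calls to the robot, and variables do not carry over. Pictures are saved under pics/ and viewed, at most 10 in all, crops included, and the job is handed in when it is done.

Besides the shell and the picture viewer there is one more tool, called after "Request:" as a command line: name --pt "numbers of a row" for each row, then --argument value for the rest. arm_command: Moves the arm, as the interface text tells. Shift numbers are shares of 0.5 m and turn numbers shares of 120 degrees, none past 1 either way. Its arguments: {"type":"object","properties":{"targets":{"type":"array"},"claw":{"type":"number"}},"required":["targets"]}

```bash
mkdir -p pics
cat > h.py <<'E'
import numpy as np, cv2
from bench import robot
def snap(n,f):
    im=robot.snapshot(n); cv2.imwrite('pics/'+f+'.png',im[:,:,::-1]); return im
def cam(n):
    c=robot.camera_info(n); f=240/np.tan(np.radians(c['vfov'])/2)
    if 'extrinsics' in c: T=np.array(c['extrinsics'])
    else:
        from scipy.spatial.transform import Rotation as R
        o=robot.get_obs(); W=np.eye(4); W[:3,:3]=R.from_euler('xyz',o['ee_rot']).as_matrix(); W[:3,3]=o['tool_pos']; T=W@np.array(c['T_tool_cam'])
    return c,f,T
def ray(n,u,v,C=None):
    c,f,T=C or cam(n); d=np.array([(u-c['cx'])/f,(v-c['cy'])/f]); p=d.copy()
    for _ in range(20): p=d/(1+c['k1']*(p@p))
    return T[:3,3],T[:3,:3]@np.array([p[0],-p[1],-1])
def onz(n,u,v,z,C=None):
    o,d=ray(n,u,v,C); return o+d*(z-o[2])/d[2]
def proj(n,P,C=None):
    c,f,T=C or cam(n); q=np.linalg.inv(T)@np.append(P,1); p=np.array([q[0],-q[1]])/-q[2]
    return p*(1+c['k1']*(p@p))*f+[c['cx'],c['cy']]
E
python3 - <<'E'
from h import *
for n in('top','scene'):
    snap(n,n+'0'); c,f,T=cam(n); print(n,c['vfov'],c['k1'],T[:3,3].round(3),proj(n,[.5,0,0]).round())
print(robot.get_obs())
E
```

```text
top 47.08076319579118 -0.09398176107204347 [ 0.437 -0.083  1.002] [269. 293.]
scene 48.86934440232793 -0.0920795003701091 [ 1.289 -0.419  0.852] [352. 244.]
{'time': 0.1, 'joint_positions': array([-1.23908043e+00,  8.78782218e-02,  1.37210042e+00,  1.36251391e-05,
        1.68361387e+00, -1.03138258e-01]), 'qvel': array([-0.00118976, -0.00217551, -0.00220799,  0.00160904, -0.00081555,
        0.00062421]), 'joint_torque': array([ 3.57662990e-03, -3.41249907e+01, -3.03301477e+01,  7.20794778e-02,
        3.03666468e-02, -9.23598895e-05]), 'tool_pos': array([ 0.23152011, -0.49834521,  0.20442418]), 'ee_rot': array([-3.13960481e+00, -2.19366094e-04,  4.34855461e-01]), 'wrist_force': array([ 0.42212572,  0.06451254, -0.2187658 ]), 'wrist_torque': array([0.00391784, 0.05070278, 0.03591595]), 'finger_force': 0.0, 'width': 0.09413919861439414}
```

View pics/top0.png

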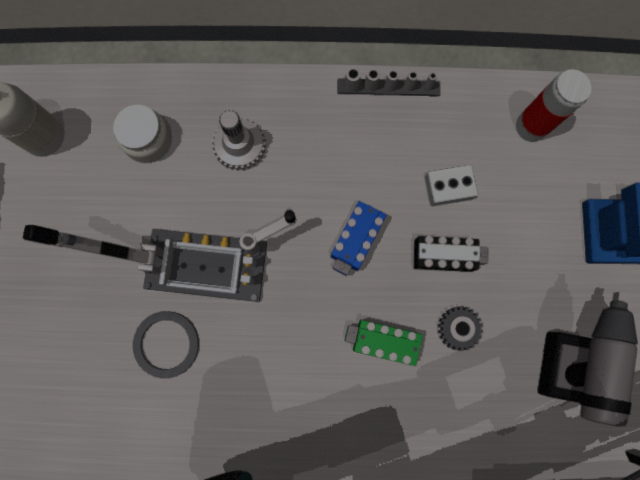

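View pics/scene0.png

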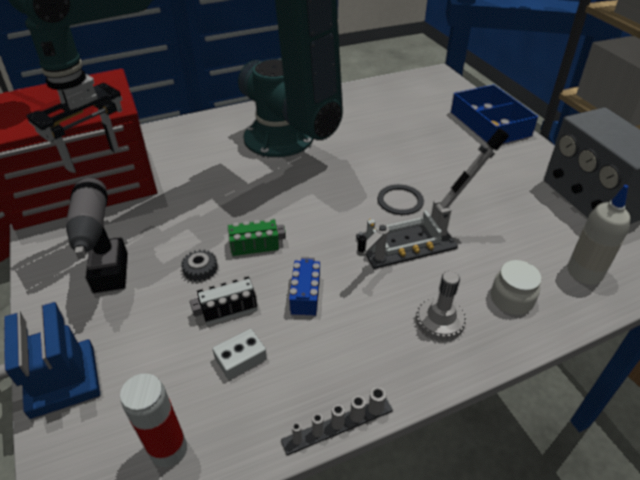

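The top view shows these things:
- **Candidates for the pack:** black block with an aluminium rib and grey connector on its right at (447,253); blue look-alike (360,237); green look-alike (388,342); plain aluminium block (453,184). I choose the black one.
- **Nest:** around (205,265), with the hinge at the left (148,255) and the latch pivot at (248,240). The knob is at (290,215) and the keeper grip at (41,235).

Next I measure these and check a close crop.

Run:
```python
from h import *
im=cv2.imread('pics/top0.png'); C=cam('top')
for nm,u,v,z in [('packL',415,253,.05),('packR',480,253,.05),('packT',447,236,.05),('packB',447,271,.05),('conn',487,255,.031),('block',453,184,.036),('gear',461,328,.03),('knob',290,215,.136),('pivot',248,240,.12),('grip',41,235,.24),('shaft',231,120,.135),('blue',360,237,.056)]:
    print(nm,onz('top',u,v,z,C).round(3))
a=cv2.resize(im[200:310,130:310],None,fx=4,fy=4,interpolation=cv2.INTER_CUBIC)
b=cv2.resize(im[160:360,400:500],None,fx=3,fy=3,interpolation=cv2.INTER_CUBIC)
b=cv2.resize(im[225:285,400:500],None,fx=4,fy=4,interpolation=cv2.INTER_CUBIC)
o=np.zeros((600,760,3),np.uint8); 
a=cv2.resize(im[210:305,130:310],None,fx=4,fy=4,interpolation=cv2.INTER_CUBIC)
a=a[:360]; o[:a.shape[0],:720]=a; o[a.shape[0]:a.shape[0]+240,:400]=b
o=cv2.convertScaleAbs(o,alpha=1.8); print(a.shape); cv2.imwrite('pics/crop.png',o)
```

```text
packL [ 0.57  -0.257  0.05 ]
packR [ 0.572 -0.373  0.05 ]
packT [ 0.601 -0.315  0.05 ]
packB [ 0.539 -0.313  0.05 ]
conn [ 0.571 -0.392  0.031]
block [ 0.7   -0.332  0.036]
gear [ 0.441 -0.341  0.03 ]
knob [ 0.617 -0.041  0.136]
pivot [0.578 0.027 0.12 ]
grip [0.561 0.311 0.24 ]
shaft [0.777 0.061 0.135]
blue [ 0.596 -0.16   0.056]
(360, 720, 3)
```

View pics/crop.png

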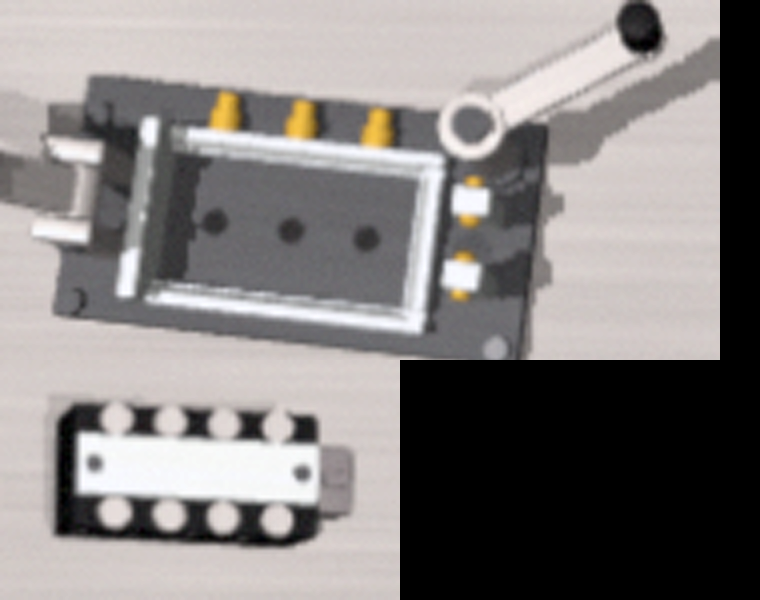

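The crop confirms the black pack, with the connector on its right. The lever is open and the nest is tilted a few degrees. I'll move above the pack, rising first, and turn to yaw 90°.

Request:
arm_command --pt "0 0 0.25 0.1" --pt "0 0 0.25 0.2" --pt "0 0 0.25 0.2" --pt "0 0.366 0.25 0.5425" --pt "0 0.366 0.25 0.5425" --pt "0 0.366 0.25 0.5425" --pt "0.676 0.366 0.25 0.5425" --pt "0.676 0.366 0.25 0.5425" --claw 0

```text
time: 0.77
tool_pos: [0.3128, -0.3572, 0.3318]
ee_rot: [3.14, 0.002, 1.438]
wrist_force: [0.0, -0.7, 0.7]
width: 0.0942
finger_force: 0.0
```

Request:
arm_command --pt "0.514 0.084 0 0.063" --pt "0.514 0.084 0 0.063" --pt "0.514 0.084 0 0.063" --pt "0.514 0.084 0 0.063" --pt "0.514 0.084 0 0.063" --pt "0.514 0.084 0 0.063" --pt "0.514 0.084 0 0.063" --pt "0.514 0.084 0 0.063"

```text
time: 1.43
tool_pos: [0.5735, -0.3164, 0.3266]
ee_rot: [-3.138, -0.003, 1.571]
wrist_force: [-0.2, -0.7, -0.9]
width: 0.0941
finger_force: 0.0
```

Run:
```python
from h import *
o=robot.get_obs(); print(o['tool_pos'],o['ee_rot']); C=cam('wrist'); print(C[0]['T_tool_cam'],C[0]['vfov'])
snap('wrist','w1'); np.save('w1T.npy',C[2])
```

```text
[ 0.57351866 -0.31635541  0.32660192] [-3.13757599 -0.00328013  1.57064475]
[[ 4.69036434e-04  9.61138026e-01  2.76067882e-01  7.97878788e-02]
 [ 9.99999647e-01 -6.43161823e-04  5.40196909e-04 -6.09585578e-04]
 [ 6.96760113e-04  2.76067532e-01 -9.61137988e-01 -1.78380829e-01]
 [ 0.00000000e+00  0.00000000e+00  0.00000000e+00  1.00000000e+00]] 68.85227348438359
```

View pics/w1.png

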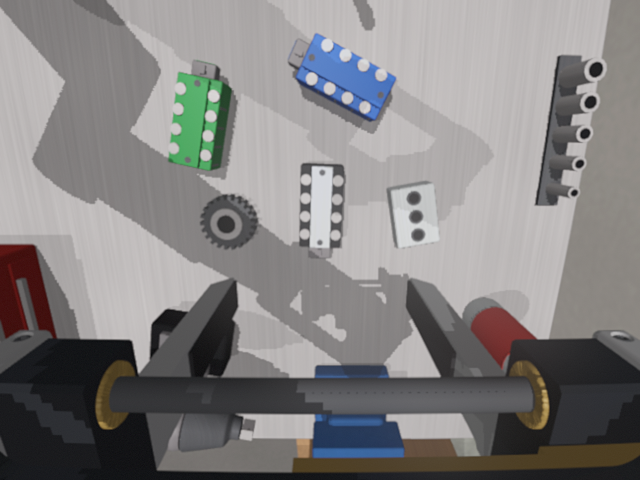

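The wrist view shows the pack's aluminium rib at about (320,207) with its connector at the bottom (319,253). The gear (229,222) is to its left and the block (414,214) to its right. I measure the rib next.

```bash
cat > rib.py <<'E'
from h import *
def rib(im,C,box,z):
    x0,y0,x1,y1=box; s=im[y0:y1,x0:x1]; g=s.min(2)
    t,m=cv2.threshold(g,0,255,cv2.THRESH_OTSU)
    return t,m
E
python3 - <<'E'
from h import *
im=cv2.imread('pics/w1.png'); C=cam('wrist')[:2]+(np.load('w1T.npy'),)
x0,y0,x1,y1=296,155,350,262
g=im[y0:y1,x0:x1].min(2)
for r in range(5,100,8): print(r+y0,' '.join('%3d'%v for v in g[r,::2]))
print('col320',g[:,24])
E
```

```text
160 184 185 184 185 186 186 184 184 178 179 182 180 180 179 180 184 183 181 181 170 170 172 171 169 168 174 173
168 184 187 150  81  85  83  83  78 204 218 217 216 215 208 215 214 211 208 175  83  81  81  82  76 141 175 172
176 185 188 142 188 205 204 201 144 200 215 214 215 213 204 214 215 214 217 164 122 174 184 159  93 102 167 173
184 186 188 138 118 177 187 165 105 205 215 214 214 214 214 214 214 215 218 157 162 185 185 184 124 123 176 172
192 187 189 136  84 115 119  89 110 210 215 214 215 214 214 214 214 215 213 116  78  82  82  81  85 129 177 172
200 188 185 150 202 201 201 203 167 215 215 214 215 214 214 214 215 215 209 183 186 185 184 186 140 128 177 172
208 188 186 117  80  81  82  81 141 216 215 214 214 214 214 214 214 216 204  90  83  83  82  81 106 164 177 183
216 188 180 187 199 197 197 199 171 215 214 214 214 214 214 214 214 216 182 195 198 197 198 193 113 164 176 183
224 187 183 100  78  80  79  76 160 216 214 214 214 214 214 214 214 217 166  79  80  83  80  83 125 175 175 182
232 187 179 178 196 195 196 188 176 215 213 214 214 214 214 214 214 213 149 189 196 196 190 111 126 174 177 187
240 185 180  79  74  87  82  68 202 214 212 212 169 148 197 214 214 212 112  99 142 138 101 102 177 191 190 186
248 132 131 132 135 136 136 122 151 154 154 158 142 140 161 167 167 165 112 116 158 162 156 167 180 189 189 185
col320 [185 186 186 185 186 180 172 161 129  76  88 158 205 215 203 174 139 126
 134 162 193 213 216 215 215 214 214 215 214 214 215 215 214 214 215 214
 214 214 214 215 215 214 214 214 214 214 214 214 214 214 215 214 214 214
 214 214 214 214 214 214 214 214 215 214 214 214 214 214 214 214 214 214
 214 214 213 214 214 214 213 214 214 214 215 211 190 148 117 111 109 134
 186 211 191 140 121 136 144 144 144 144 146 144 128 120 130 132 133]
```

```bash
cat > rib.py <<'E'
from h import *
def rib(f,T,box,z,th=207):
    im=cv2.imread(f); C=cam('wrist')[:2]+(T,); x0,y0,x1,y1=box
    m=cv2.morphologyEx((im[y0:y1,x0:x1].min(2)>th).astype(np.uint8),cv2.MORPH_OPEN,np.ones((7,7)))
    c=max(cv2.findContours(m,0,2)[0],key=cv2.contourArea).reshape(-1,2)+[x0,y0]
    w=np.array([onz('wrist',u,v,z,C)[:2] for u,v in c.astype(float)])
    r=cv2.minAreaRect((w*1000).astype(np.float32)); return r
E
python3 - <<'E'
from rib import *
T=np.load('w1T.npy')
print(rib('pics/w1.png',T,(296,155,350,262),.056))
C=cam('wrist')[:2]+(T,)
# block outer: black sides: left edge cols at z .05
for u,v,z in [(300,208,.05),(344,208,.05),(322,163,.05),(322,250,.05),(319,256,.031),(253,222,.03),(388,214,.036)]: print(u,v,onz('wrist',u,v,z,C).round(4))
ct=cam('top')
for u,v in [(415,239.),(415,271),(480,240),(480,272)]: print(onz('top',u,v,.05,ct).round(4))
im=cv2.imread('pics/top0.png');g=im.min(2)
m=cv2.morphologyEx((g[225:285,400:500]>225).astype(np.uint8),cv2.MORPH_OPEN,np.ones((7,7)))
c=max(cv2.findContours(m,0,2)[0],key=cv2.contourArea).reshape(-1,2)+[400,225]
w=np.array([onz('top',u,v,.056,ct)[:2] for u,v in c.astype(float)])
print(g[253,415:490:4],cv2.minAreaRect((w*1000).astype(np.float32)))
E
```

```text
((570.2740478515625, -316.7967224121094), (84.29150390625, 24.00229263305664), 87.91657257080078)
300 208 [ 0.543  -0.3185  0.05  ]
344 208 [ 0.6008 -0.3184  0.05  ]
322 163 [ 0.5719 -0.2605  0.05  ]
322 250 [ 0.572  -0.3761  0.05  ]
319 256 [ 0.5676 -0.3909  0.031 ]
253 222 [ 0.4759 -0.3417  0.03  ]
388 214 [ 0.6617 -0.329   0.036 ]
[ 0.595  -0.2576  0.05  ]
[ 0.5385 -0.2568  0.05  ]
[ 0.595  -0.3737  0.05  ]
[ 0.5381 -0.372   0.05  ]Traceback (most recent call last):
  File "<stdin>", line 11, in <module>
ValueError: max() iterable argument is empty
```

Request:
arm_command --pt "-0.005 -0.003 -0.1 -0.0175" --pt "-0.005 -0.003 -0.2 -0.0175" --pt "-0.005 -0.003 -0.28 -0.0175" --pt "-0.005 -0.003 -0.36 -0.0175" --pt "-0.005 -0.003 -0.42 -0.0175" --pt "-0.005 -0.003 -0.46 -0.0175" --pt "-0.005 -0.003 -0.48 -0.0175" --pt "-0.005 -0.003 -0.48 -0.0175"

```text
time: 2.15
tool_pos: [0.5655, -0.3189, 0.088]
ee_rot: [-3.137, -0.003, 1.528]
wrist_force: [-0.9, -0.4, -1.0]
width: 0.0938
finger_force: 0.0
```

Run:
```python
from h import *
o=robot.get_obs(); print(o['tool_pos'],o['ee_rot'],o['wrist_force']); np.save('w2T.npy',cam('wrist')[2])
snap('wrist','w2')
```

```text
[ 0.56547986 -0.31893404  0.08795618] [-3.13685713e+00 -2.60931491e-03  1.52848488e+00] [-0.86037516 -0.39781305 -1.02150236]
```

View pics/w2.png

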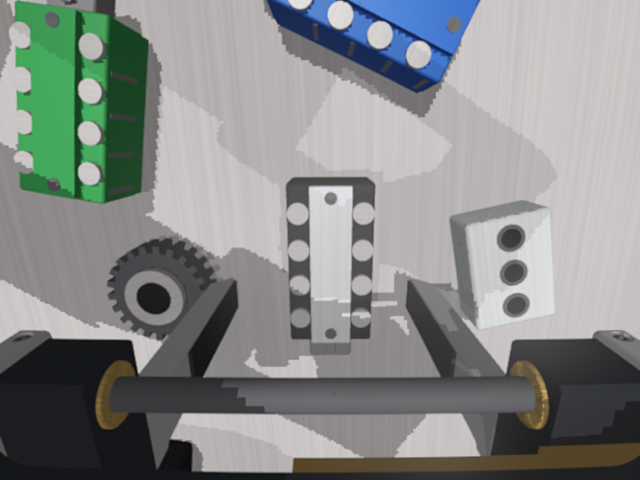

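The pack is centred between the fingers with the connector at the bottom (331,349). The rib's screws are at (330,198) and (331,334).

Run:
```python
from h import *
C=cam('wrist')[:2]+(np.load('w2T.npy'),)
P=lambda u,v,z:onz('wrist',u,v,z,C).round(4)
a,b=P(330,198,.056),P(331,334,.056); print(a,b,(a+b)/2,np.degrees(np.arctan2(*(a-b)[1::-1])))
print('sides',P(287,250,.05),P(375,250,.05),'ends',P(331,178,.05),P(331,340,.05),'conn',P(331,354,.042))
o=robot.get_obs();print(o['tool_pos'],o['ee_rot'])
```

```text
[ 0.5716 -0.2715  0.056 ] [ 0.5691 -0.3637  0.056 ] [ 0.57035 -0.3176   0.056  ] 88.44680737504015
sides [ 0.5427 -0.305   0.05  ] [ 0.5996 -0.3073  0.05  ] ends [ 0.5728 -0.2601  0.05  ] [ 0.5689 -0.372   0.05  ] conn [ 0.5685 -0.3885  0.042 ]
[ 0.56715518 -0.31974937  0.09090609] [-3.14110147e+00 -5.77298142e-05  1.52884289e+00]
```

Request:
arm_command --pt "0.007 0.004 -0.04 0.004" --pt "0.007 0.004 -0.08 0.004" --pt "0.007 0.004 -0.11 0.004" --pt "0.007 0.004 -0.13 0.004" --pt "0.007 0.004 -0.137 0.004" --pt "0.007 0.004 -0.137 0.004"

```text
time: 2.7
tool_pos: [0.5722, -0.3178, 0.0232]
ee_rot: [3.14, 0.001, 1.538]
wrist_force: [-0.6, -0.5, 0.2]
width: 0.0938
finger_force: 0.0
```

Request:
arm_command --pt "0 0 0 0" --pt "0 0 0 0" --pt "0 0 0 0" --pt "0 0 0 0" --pt "0 0 0 0" --pt "0 0 0 0" --pt "0 0 0 0" --pt "0 0 0 0" --claw 1

```text
time: 3.37
tool_pos: [0.5713, -0.3173, 0.0222]
ee_rot: [-3.141, 0.0, 1.539]
wrist_force: [-1.6, -0.4, 2.9]
width: 0.0557
finger_force: 30.0
```

```bash
cat > fit.py <<'E'
from h import *
from scipy.optimize import least_squares
def fit(n,C,F):
    W=np.array([onz(n,u,v,z/1e3,C)[:2] for u,v,x,y,z in F]); L=np.array([[x,y] for u,v,x,y,z in F])/1e3
    def r(p):
        c,s=np.cos(p[2]),np.sin(p[2]); return (L@np.array([[c,s],[-s,c]])+p[:2]-W).ravel()
    p=least_squares(r,[.5,.1,0],loss='soft_l1',f_scale=.002).x
    return p,(r(p).reshape(-1,2)*1e3).round(1)
E
python3 - <<'E'
from fit import *
k=lambda u,v:(130+u/4,210+v/4)
F=[(*k(447,155),40,-67,27),(*k(418,332),-40,-67,27),(*k(90,75),62,104,12),(*k(548,122),62,-110,12),(*k(520,358),-50,-110,12),(*k(55,315),-50,104,12)]
p,r=fit('top',cam('top'),F); print(p,np.degrees(p[2]));print(r)
c,s=np.cos(p[2]),np.sin(p[2])
for u,v,z in [(290,215,.136),(41,235,.24)]:
    d=onz('top',u,v,z)[:2]-p[:2]; print([c*d[0]+s*d[1],-s*d[0]+c*d[1]])
E
```

```text
[ 0.54310029  0.12008159 -0.08826905] -5.057444246727382
[[ 0.6  0.6]
 [ 0.1 -2.5]
 [ 0.8  1. ]
 [ 0.7 -0.7]
 [-3.6 -0.4]
 [-0.4  1.3]]
[np.float64(0.08751393379768208), np.float64(-0.1540600559769751)]
[np.float64(0.0013353216510781224), np.float64(0.19143010040745678)]
```

Request:
arm_command --pt "0 0 0.04 0" --pt "0 0 0.1 0" --pt "0 0 0.18 0" --pt "0 0 0.26 0" --pt "0 0 0.34 0" --pt "0 0 0.42 0" --pt "0 0 0.5 0" --pt "0 0 0.5 0"

```text
time: 4.03
tool_pos: [0.5742, -0.3186, 0.2819]
ee_rot: [3.128, 0.008, 1.539]
wrist_force: [0.8, 0.5, -0.8]
width: 0.0558
finger_force: 30.0
```

Request:
arm_command --pt "-0.04 0.07 0 -0.027" --pt "-0.04 0.15 0 -0.027" --pt "-0.04 0.23 0 -0.027" --pt "-0.04 0.31 0 -0.027" --pt "-0.04 0.39 0 -0.027" --pt "-0.04 0.47 0 -0.027" --pt "-0.04 0.54 0 -0.027" --pt "-0.04 0.577 0 -0.027"

```text
time: 4.7
tool_pos: [0.5506, -0.0241, 0.2689]
ee_rot: [-3.137, -0.003, 1.486]
wrist_force: [-0.4, -0.6, -5.3]
width: 0.0557
finger_force: 30.0
```

Request:
arm_command --pt "0 0 0 0" --pt "0 0 0 0" --pt "0 0 0 0"

```text
time: 4.95
tool_pos: [0.5513, -0.0291, 0.2698]
ee_rot: [-3.138, 0.0, 1.482]
wrist_force: [0.1, -0.6, -5.7]
width: 0.0558
finger_force: 30.0
```

Run:
```python
from h import *
o=robot.get_obs(); print(o['tool_pos'],o['ee_rot'],o['wrist_force']); np.save('w3T.npy',cam('wrist')[2])
im=snap('wrist','w3')
```

```text
[ 0.55134994 -0.02912676  0.26981666] [-3.13849091e+00  4.49467450e-04  1.48171557e+00] [ 0.13526019 -0.6156049  -5.66085041]
```

View pics/w3.png

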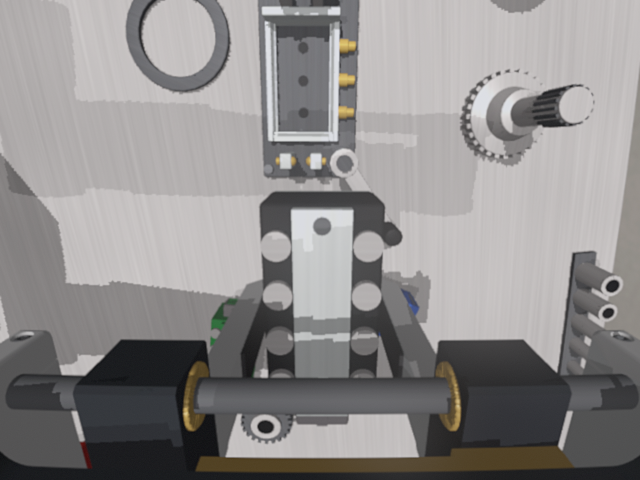

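The nest is aligned with the tool in this view: low wall corners near (267,141) and (339,140), catch cheeks at (286,160) and (316,160). The pack's screw is at (322,226). I'll refine on a zoom.

Run:
```python
from h import *
im=cv2.imread('pics/w3.png'); z=lambda a:cv2.resize(a,None,fx=5,fy=5,interpolation=cv2.INTER_CUBIC)
cv2.imwrite('pics/w3c.png',np.vstack([z(im[0:35,250:370]),z(im[115:195,250:370])]))
```

```text
(no output)
```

View pics/w3c.png

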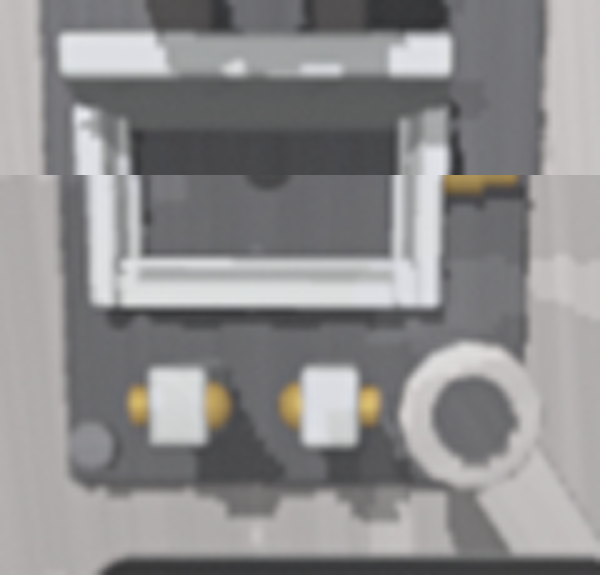

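The zoom shows the high wall top from (60,33) to (452,77), the low wall's outer edge at row 306 from col 92 to 441, and the catch cheek tops at (150–208, 367–445) and (303–358, 367–445).

Run:
```python
from fit import *
A=lambda u,v:(250+u/5-.4,v/5-.4)
B=lambda u,v:(250+u/5-.4,115+(v-175)/5-.4)
F=[(*A(60,33),-40,67,48),(*A(452,33),40,67,48),(*A(60,77),-40,57,48),(*A(452,77),40,57,48),(*B(92,306),-40,-67,27),(*B(441,306),40,-67,27),
(*B(150,367),-22,-80,74),(*B(150,445),-22,-96,74),(*B(208,367),-10,-80,74),(*B(208,445),-10,-96,74),(*B(303,367),10,-80,74),(*B(303,445),10,-96,74),(*B(358,367),22,-80,74),(*B(358,445),22,-96,74),(*B(70,487),-50,-110,12)]
T=np.load('w3T.npy'); C=cam('wrist')[:2]+(T,)
p,r=fit('wrist',C,F); print(p,np.degrees(p[2]));print(r.tolist())
print('screw',onz('wrist',321.5,226,.2698+.036,C))
o=robot.get_obs(); print(o['tool_pos'],o['ee_rot'],np.degrees(o['ee_rot'][2])-90)
```

```text
[ 0.54159586  0.12122589 -0.09298828] -5.327835818130972
[[-0.3, 2.3], [0.5, 2.2], [-0.2, 0.3], [0.1, 0.2], [0.5, 0.1], [-0.4, -0.0], [-0.3, -0.4], [0.1, -0.5], [-0.4, -0.4], [-0.1, -0.5], [-0.1, -0.5], [-0.1, -0.6], [0.5, -0.6], [0.4, -0.7], [-0.2, 0.2]]
screw [0.55487866 0.01698605 0.3058    ]
[ 0.55147606 -0.02960224  0.27021929] [-3.13899963e+00  3.62414197e-04  1.48079057e+00] -5.156950185604543
```

Request:
arm_command --pt "-0.019 0.06 0 -0.0015" --pt "-0.019 0.13 0 -0.0015" --pt "-0.019 0.2 0 -0.0015" --pt "-0.019 0.25 0 -0.0015" --pt "-0.019 0.28 0 -0.0015" --pt "-0.019 0.3 0 -0.0015" --pt "-0.019 0.3 0 -0.0015" --pt "-0.019 0.3 0 -0.0015"

```text
time: 5.67
tool_pos: [0.5425, 0.1201, 0.2715]
ee_rot: [-3.141, 0.001, 1.478]
wrist_force: [-0.9, -1.0, -5.4]
width: 0.0558
finger_force: 30.0
```

Request:
arm_command --pt "0 0 -0.06 0" --pt "0 0 -0.13 0" --pt "0 0 -0.2 0" --pt "0 0 -0.27 0" --pt "0 0 -0.33 0" --pt "0 0 -0.37 0" --pt "0 0 -0.39 0" --pt "0 0 -0.39 0"

```text
time: 6.33
tool_pos: [0.5404, 0.1194, 0.0738]
ee_rot: [-3.135, 0.002, 1.477]
wrist_force: [-0.2, 0.0, -5.3]
width: 0.0561
finger_force: 30.0
```

Run:
```python
from h import *
for i in range(4):
    o=robot.get_obs(); print(o['tool_pos'],o['ee_rot'],o['wrist_force'],np.degrees(o['ee_rot'][2])-90)
    im=snap('wrist','w4')
np.save('w4T.npy',cam('wrist')[2])
snap('top','top4')
```

```text
[0.54038583 0.11940356 0.07377534] [-3.13547571e+00  1.89136046e-03  1.47662768e+00] [-0.21978389  0.01221604 -5.25922463] -5.3954660973968345
[0.5419674  0.11990913 0.07627272] [-3.13973200e+00  8.74817965e-04  1.47703613e+00] [ 0.19330541 -0.18323357 -5.05686003] -5.37206370605999
[0.54328477 0.12037269 0.07811656] [ 3.13980057e+00 -7.91693515e-05  1.47739256e+00] [ 0.41320875  0.0197644  -4.37409133] -5.351641414797271
[0.54403122 0.12070356 0.07920408] [ 3.13758199e+00 -6.27696990e-04  1.47778559e+00] [ 1.02605937 -0.75913833 -4.70556008] -5.329122641317468
```

View pics/w4.png

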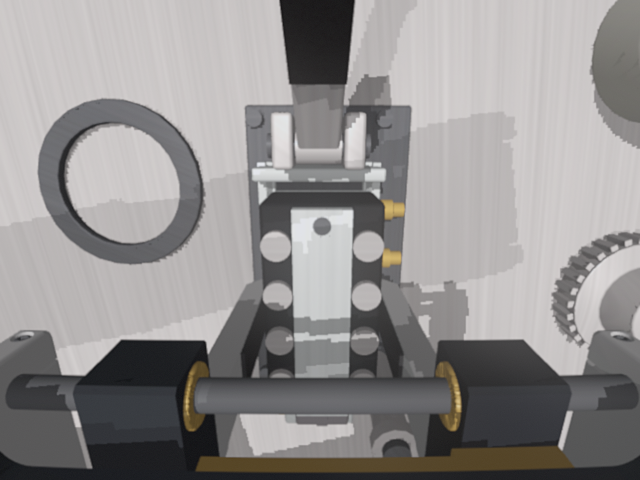

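The pack hangs over the pocket, with the high end wall at row 175 (cols 252–386) just beyond it. I'll let the sway die out and check the x offset.

Request:
arm_command --pt "0 0 0 0" --pt "0 0 0 0" --pt "0 0 0 0" --pt "0 0 0 0"

```text
time: 6.92
tool_pos: [0.5425, 0.1214, 0.0774]
ee_rot: [3.141, -0.0, 1.479]
wrist_force: [-0.8, 1.3, -5.4]
width: 0.0554
finger_force: 30.0
```

Run:
```python
from h import *
C=cam('wrist');o=robot.get_obs(); im=snap('wrist','w5'); print(o['tool_pos'],o['ee_rot'],C[0]['cx'],C[0]['cy'])
g=im.min(2).astype(int)
print(g[175,240:270],g[175,375:400]); print(g[210,250:300:1],g[210,345:400]); print(g[160:200,262])
```

```text
[0.54248134 0.12135579 0.07744103] [ 3.14079831e+00 -1.06113232e-04  1.47896644e+00] 321.69667675699577 243.02734882389854
[177 178 181 180 177 175 175 176 177 163 131 105 106 122 163 199 213 215
 214 214 214 214 214 214 214 214 214 214 214 214] [217 217 216 216 216 216 216 216 216 216 217 219 216 192 140 108 108 108
 112 119 121 118 119 120 121]
[174 152 117 103 110 112 113 113 109  86  67  66  72  72  73  72  73  73
  73  73  72  72  73  73  72  73  72  73  73  74  73  73  73  73  74  73
  73  73  72  69 109 175 195 197 197 197 197 198 199 199] [190 190 189 188 191 199 201 178 121  76  73  76  77  77  77  77  77  76
  76  76  77  77  77  76  76  75  77  75  76  76  76  77  76  75  74  75
  74  68  62  74 106 113 113 111 112 111 112 111 110 111 110 105 110 111
 111]
[128 126 140 188 227 230 214 163 142 182 217 225 222 219 216 214 211 209
 206 204 196 179 171 178 183 197 214 216 216 215 215 215 214 214 214 214
 215 214 215 213]
```

Request:
arm_command --pt "-0.001 0 -0.02 0" --pt "-0.001 0 -0.035 0" --pt "-0.001 0 -0.05 0" --pt "-0.001 0 -0.06 0" --pt "-0.001 0 -0.07 0" --pt "-0.001 0 -0.076 0" --pt "-0.001 0 -0.078 0" --pt "-0.001 0 -0.078 0"

```text
time: 7.63
tool_pos: [0.5417, 0.1212, 0.0376]
ee_rot: [-3.141, 0.0, 1.479]
wrist_force: [-0.1, 0.4, -5.5]
width: 0.0561
finger_force: 30.0
```

Request:
arm_command --pt "0 0 -0.003 0" --pt "0 0 -0.006 0" --pt "0 0 -0.009 0" --pt "0 0 -0.009 0" --pt "0 0 -0.009 0" --pt "0 0 -0.009 0"

```text
time: 8.13
tool_pos: [0.5422, 0.1213, 0.0343]
ee_rot: [3.14, -0.0, 1.479]
wrist_force: [-0.8, -0.3, -1.1]
width: 0.0561
finger_force: 30.0
```

Request:
arm_command --pt "0 0 -0.002 0" --pt "0 0 -0.003 0" --pt "0 0 -0.003 0"

```text
time: 8.38
tool_pos: [0.5423, 0.1213, 0.0342]
ee_rot: [3.14, -0.0, 1.479]
wrist_force: [-3.2, -0.9, 6.5]
width: 0.0558
finger_force: 30.0
```

Request:
arm_command --pt "0 0 0 0" --pt "0 0 0 0" --pt "0 0 0 0" --pt "0 0 0 0" --pt "0 0 0 0" --pt "0 0 0.02 0" --pt "0 0 0.06 0" --pt "0 0 0.1 0" --claw 0

```text
time: 9.05
tool_pos: [0.5411, 0.1212, 0.0821]
ee_rot: [-3.139, 0.0, 1.479]
wrist_force: [0.4, 0.5, 0.5]
width: 0.0939
finger_force: 0.0
```

Request:
arm_command --pt "0 0 0.08 0" --pt "0 0 0.16 0" --pt "0 0 0.24 0" --pt "0 0 0.32 0" --pt "0 0 0.4 0" --pt "0 0 0.48 0" --pt "0 0 0.56 0" --pt "0 0 0.62 0"

```text
time: 9.72
tool_pos: [0.5415, 0.1212, 0.397]
ee_rot: [3.136, -0.001, 1.479]
wrist_force: [0.4, 0.3, 1.1]
width: 0.0937
finger_force: 0.0
```

Request:
arm_command --pt "0.008 0.07 0.03 0" --pt "0.016 0.14 0.05 0" --pt "0.016 0.18 0.05 0" --pt "0.016 0.18 0.05 0" --pt "0.016 0.18 0.05 0" --pt "0.016 0.18 0.05 0" --pt "0.016 0.18 0.05 0"

```text
time: 10.3
tool_pos: [0.5497, 0.2101, 0.4171]
ee_rot: [-3.142, 0.0, 1.477]
wrist_force: [1.0, 0.0, 0.5]
width: 0.094
finger_force: 0.0
```

Run:
```python
from h import *
o=robot.get_obs(); np.save('w6T.npy',cam('wrist')[2]); print(o['tool_pos'],o['ee_rot'])
snap('wrist','w6'); snap('top','top6')
```

```text
[0.54969136 0.21014341 0.41706482] [-3.14150405e+00  4.91949778e-04  1.47734673e+00]
```

View pics/w6.png

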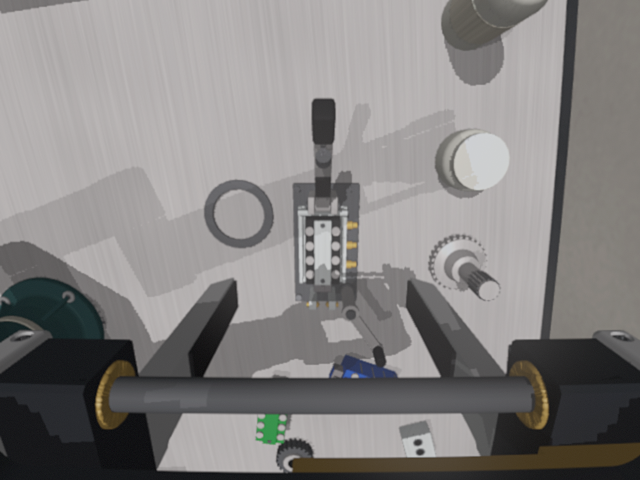

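The pack sits in the pocket at (322,250). The keeper grip spans rows 98–143 at col 323. I'll work out the keeper angle, check the seating via the screws, and check the knob on the top view.

Run:
```python
from h import *
C=cam('wrist')[:2]+(np.load('w6T.npy'),)
th=np.radians(-5.3); c,s=np.cos(th),np.sin(th)
N=lambda x,y,z:np.array([.5416+(c*x-s*y)/1e3,.1212+(s*x+c*y)/1e3,z/1e3])
im=cv2.imread('pics/w6.png'); g=im.max(2)
m=(g[80:160,300:350]<60).astype(np.uint8); k,l,st,ce=cv2.connectedComponentsWithStats(m); i=1+np.argmax(st[1:,4]); print(st[i]+[300,80,0,0,0])
for q in np.arange(2.0,2.4,.05):
    P=[proj('wrist',N(0,78-r*np.cos(q)+t*np.sin(q),79+r*np.sin(q)+t*np.cos(q)),C) for r in(178,222) for t in(-12,12)]
    print(q.round(2),min(p[1] for p in P).round(1),max(p[1] for p in P).round(1),P[0][0].round(1))
for y in(46,-46): print(proj('wrist',N(0,y,68),C), proj('wrist',N(0,y,76),C))
print(im[215:285:1,322].min(1))
print('knob',[proj('wrist',N(44-80*np.cos(a),-88-80*np.sin(a),136),C).round() for a in(2.0,2.1,2.2,2.3)])
```

```text
[313 100  22  44 845]
2.0 128.1 172.0 322.6
2.05 116.8 163.2 322.6
2.1 106.1 154.7 322.6
2.15 96.1 146.4 322.6
2.2 86.8 138.5 322.6
2.25 78.2 130.9 322.6
2.3 70.5 123.8 322.6
2.35 63.5 117.1 322.6
[322.4001684  225.19361296] [322.40600856 226.38936933]
[322.39549571 280.64254729] [322.40096836 282.54494473]
[100  66  55  55  69 119 167 178 152 107  90  95 124 164 184 186 186 194
 201 203 203 202 202 201 202 202 202 201 202 202 201 202 201 201 201 201
 201 201 201 201 201 202 201 201 201 201 201 200 188 162 146 144 144 146
 145 146 146 146 146 146 145 146 144 126  95  78  76  91 120 127]
knob [array([373., 367.]), array([378., 365.]), array([382., 363.]), array([387., 360.])]
```

Request:
arm_command --pt "0.018 0.08 0 0" --pt "0.018 0.15 0 0" --pt "0.018 0.196 -0.05 0" --pt "0.018 0.196 -0.13 0" --pt "0.018 0.196 -0.21 0" --pt "0.018 0.196 -0.29 0" --pt "0.018 0.196 -0.35 0" --pt "0.018 0.196 -0.38 0"

```text
time: 11.07
tool_pos: [0.5567, 0.3074, 0.2208]
ee_rot: [-3.134, 0.005, 1.478]
wrist_force: [0.0, -0.6, -0.6]
width: 0.0941
finger_force: 0.0
```

Request:
arm_command --pt "0 0 0 0" --pt "0 0 0 0" --pt "0 0 0 0" --pt "0 0 0 0" --pt "0 0 0 0" --pt "0 0 0 0" --pt "0 0 0 0" --pt "0 0 0 0" --claw 1

```text
time: 11.73
tool_pos: [0.559, 0.3094, 0.2275]
ee_rot: [3.141, -0.0, 1.479]
wrist_force: [-0.4, 0.1, -0.1]
width: 0.0442
finger_force: 0.0
```

Request:
arm_command --pt "0 0 0 0" --pt "0 0 0 0" --pt "0 0 0 0" --pt "0 0 0 0" --pt "0 0 0 0"

```text
time: 12.15
tool_pos: [0.5601, 0.3091, 0.2269]
ee_rot: [3.139, -0.0, 1.478]
wrist_force: [4.7, 0.7, -1.6]
width: 0.0219
finger_force: 30.0
```

Run:
```python
from h import *
o=robot.get_obs(); print(o['tool_pos'],o['width'],o['finger_force'],o['wrist_force'])
s,c=np.sin(np.radians(5.3)),np.cos(np.radians(5.3))
P=lambda q:np.array([(78-200*np.cos(q))*s,(78-200*np.cos(q))*c,79+200*np.sin(q)])/1e3
q0=2.14
for q in [2.0,1.86,1.72,1.58,1.44,1.3,1.16,1.02,.88,.74,.6,.46,.32,.2,.12,.06,0,-.02]: print(q,((P(q)-P(q0))/.5).round(3).tolist())
```

```text
[0.56010471 0.30913088 0.22693279] 0.021932685944762588 29.999387562274933 [ 4.70540665  0.73121903 -1.56241191]
2.0 [-0.005, -0.049, 0.027]
1.86 [-0.009, -0.101, 0.046]
1.72 [-0.014, -0.155, 0.059]
1.58 [-0.02, -0.211, 0.063]
1.44 [-0.025, -0.267, 0.06]
1.3 [-0.03, -0.321, 0.048]
1.16 [-0.035, -0.374, 0.03]
1.02 [-0.039, -0.423, 0.004]
0.88 [-0.043, -0.468, -0.029]
0.74 [-0.047, -0.509, -0.067]
0.6 [-0.05, -0.543, -0.111]
0.46 [-0.053, -0.572, -0.159]
0.32 [-0.055, -0.593, -0.211]
0.2 [-0.056, -0.605, -0.257]
0.12 [-0.057, -0.61, -0.289]
0.06 [-0.057, -0.612, -0.313]
0 [-0.057, -0.613, -0.337]
-0.02 [-0.057, -0.613, -0.345]
```

Request:
arm_command --pt "-0.005 -0.049 0.027 0" --pt "-0.009 -0.101 0.046 0" --pt "-0.014 -0.155 0.059 0" --pt "-0.02 -0.211 0.063 0" --pt "-0.025 -0.267 0.06 0" --pt "-0.03 -0.321 0.048 0" --pt "-0.035 -0.374 0.03 0" --pt "-0.039 -0.423 0.004 0"

```text
time: 12.82
tool_pos: [0.5402, 0.0958, 0.2342]
ee_rot: [3.134, 0.0, 1.478]
wrist_force: [-3.1, -4.2, 13.5]
width: 0.0208
finger_force: 30.0
```

Request:
arm_command --pt "-0.004 -0.045 -0.033 0" --pt "-0.008 -0.086 -0.071 0" --pt "-0.011 -0.12 -0.115 0" --pt "-0.014 -0.149 -0.163 0" --pt "-0.016 -0.17 -0.215 0" --pt "-0.017 -0.182 -0.257 0" --pt "-0.017 -0.182 -0.261 0" --pt "-0.017 -0.182 -0.261 0"

```text
time: 13.48
tool_pos: [0.5305, -0.002, 0.0989]
ee_rot: [3.141, 0.015, 1.474]
wrist_force: [-2.9, -19.2, 4.0]
width: 0.0219
finger_force: 30.0
```

Request:
arm_command --pt "0 -0.004 0 0" --pt "0 -0.008 0 0" --pt "0 -0.008 0 0" --pt "0 -0.008 0 0"

```text
time: 13.82
tool_pos: [0.5305, -0.0016, 0.099]
ee_rot: [3.141, 0.008, 1.477]
wrist_force: [-0.7, -9.9, 1.2]
width: 0.0217
finger_force: 30.0
```

Request:
arm_command --pt "0 -0.006 -0.02 0" --pt "0 -0.01 -0.04 0" --pt "-0.001 -0.012 -0.06 0" --pt "-0.001 -0.014 -0.07 0" --pt "-0.001 -0.014 -0.08 0" --pt "-0.001 -0.014 -0.084 0" --pt "-0.001 -0.014 -0.084 0" --pt "-0.001 -0.014 -0.084 0"

```text
time: 14.48
tool_pos: [0.5297, -0.0093, 0.0568]
ee_rot: [-3.141, 0.009, 1.477]
wrist_force: [-2.4, -12.8, 0.8]
width: 0.0216
finger_force: 30.0
```

Request:
arm_command --pt "0 -0.004 -0.004 0" --pt "0 -0.004 -0.008 0" --pt "0 -0.004 -0.008 0" --pt "0 -0.004 -0.008 0"

```text
time: 14.82
tool_pos: [0.5297, -0.0096, 0.0528]
ee_rot: [-3.141, 0.006, 1.477]
wrist_force: [-0.8, -8.6, 0.6]
width: 0.0218
finger_force: 30.0
```

Run:
```python
from h import *
o=robot.get_obs(); np.save('w7T.npy',cam('wrist')[2]); print(o['tool_pos'],o['ee_rot'],o['wrist_force'])
im=snap('wrist','w7');s=snap('scene','scene7')
cv2.imwrite('pics/v7.png',np.hstack([cv2.resize(im[100:400,180:480],(400,400)),cv2.resize(s[170:290,340:460],(400,400))])[:,:,::-1])
```

```text
[ 0.52967067 -0.00964159  0.05281559] [-3.14082769  0.0059399   1.47728704] [-0.8153526  -8.64402504  0.59180023]
```

View pics/v7.png

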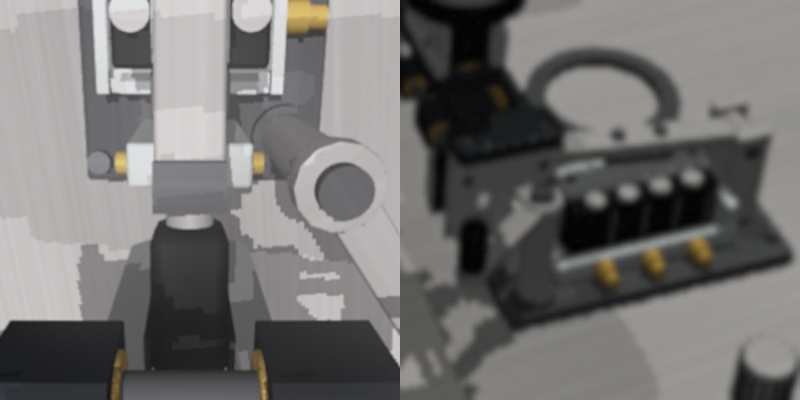

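The left image shows the bar between the catch cheeks, clear of the pivot. The right image shows the bar roughly parallel to the base. I feel no firm stop yet, so I'll press further in small steps.

Request:
arm_command --pt "0 0 -0.004 0" --pt "0 0 -0.008 0" --pt "0 0 -0.008 0" --pt "0 0 -0.008 0"

```text
time: 15.25
tool_pos: [0.5297, -0.0099, 0.0488]
ee_rot: [-3.141, 0.007, 1.477]
wrist_force: [-1.8, -9.8, 0.7]
width: 0.0219
finger_force: 30.0
```

Request:
arm_command --pt "0 0 -0.004 0" --pt "0 0 -0.008 0" --pt "0 0 -0.012 0" --pt "0 0 -0.012 0" --pt "0 0 -0.012 0"

```text
time: 15.67
tool_pos: [0.5297, -0.0102, 0.0443]
ee_rot: [-3.141, 0.007, 1.477]
wrist_force: [-5.6, -10.4, 7.0]
width: 0.0215
finger_force: 30.0
```

Run:
```python
from h import *
o=robot.get_obs(); print(o['tool_pos'],o['wrist_force'])
np.save('w8T.npy',cam('wrist')[2]); im=snap('wrist','w8'); a=cv2.imread('pics/w7.png')
# brightness profile along bar centre: seam between bar and catch collar, both frames
for f,n in((a,'w7'),(im[:,:,::-1],'w8')):
    g=f[:,322].max(1).astype(int); print(n,g[180:300:3])
    print([ [int(i) for i in np.where(np.abs(np.diff(f[r].max(1).astype(int)))>30)[0] if 270<i<380] for r in(150,200,230,290)])
```

```text
[ 0.5297049  -0.01016515  0.04431299] [ -5.63630918 -10.37340321   6.96303444]
w7 [205 214 214 214 214 215 215 214 214 214 214 214 214 198 122 131 131 130
 132 133 132 128 118 115 116 113 112 171 195 194 194  49  57  58  62  66
  66  65  62  62]
[[293, 294, 349, 379], [348], [274, 275, 293, 294, 353, 368], [276]]
w8 [193 194 211 210 211 210 211 211 210 211 210 210 211 195 181 110 129 128
 128 128 129 130 115 114 114 113 112 110 151 191 190 190  53  55  58  60
  63  61  62  60]
[[293, 349, 350], [294, 348], [292, 293, 354, 370], [291, 292]]
```

Run:
```python
from h import *
s,c=np.sin(np.radians(5.3)),np.cos(np.radians(5.3))
for f,row in(('w7',272.5),('w8',275)):
    C=cam('wrist')[:2]+(np.load(f+'T.npy'),); o,d=ray('wrist',322,row,C)
    Y=lambda p:np.array([ (p[0]-.5416)*s+(p[1]-.1212)*c, p[2]])
    a=Y(o); b=Y(o+d)-a; b/=np.linalg.norm(b); h=np.array([.078,.079])
    for t in (12,8,6,0):
        R=np.hypot(.178,t/1e3); e=a-h; k=-e@b-np.sqrt((e@b)**2-e@e+R*R); p=e+k*b
        print(f,t,'q',np.arctan2(p[1],-p[0])-np.arctan2(t/1e3,.178))
```

```text
w7 12 q 0.5061079944213558
w7 8 q 0.5223208455880545
w7 6 q 0.531322380395748
w7 0 q 0.5621256721248024
w8 12 q 0.5660841117779063
w8 8 q 0.5836184693829475
w8 6 q 0.5931074747775246
w8 0 q 0.624558105827642
```

Request:
arm_command --pt "0 0 -0.004 0" --pt "0 0 -0.008 0" --pt "0 0 -0.008 0" --pt "0 0 -0.008 0"

```text
time: 16.05
tool_pos: [0.5297, -0.0103, 0.0401]
ee_rot: [-3.141, 0.007, 1.477]
wrist_force: [-4.3, -10.5, 6.1]
width: 0.0218
finger_force: 30.0
```

Request:
arm_command --pt "0 0 0 0" --pt "0 0 0 0" --pt "0 0 0 0" --pt "0 0 0.08 0" --pt "0 0 0.16 0" --pt "0 0 0.22 0" --pt "0 0 0.22 0" --pt "0 0 0.22 0" --claw 0.5

```text
time: 16.72
tool_pos: [0.5318, -0.0059, 0.151]
ee_rot: [3.136, -0.0, 1.48]
wrist_force: [-1.1, -0.0, -0.5]
width: 0.0471
finger_force: 0.0
```

Run:
```python
from h import *
o=robot.get_obs(); np.save('w9T.npy',cam('wrist')[2]); print(o['tool_pos'],o['width'],o['wrist_force'])
im=snap('wrist','w9');t=snap('top','top9');s=snap('scene','scene9')
cv2.imwrite('pics/v9.png',np.hstack([cv2.resize(im[100:400,180:480],(400,400)),cv2.resize(s[170:290,340:460],(400,400))])[:,:,::-1])
```

```text
[ 0.53183684 -0.00588201  0.15104214] 0.047084109547441515 [-1.08243958 -0.03488438 -0.50138222]
```

View pics/v9.png

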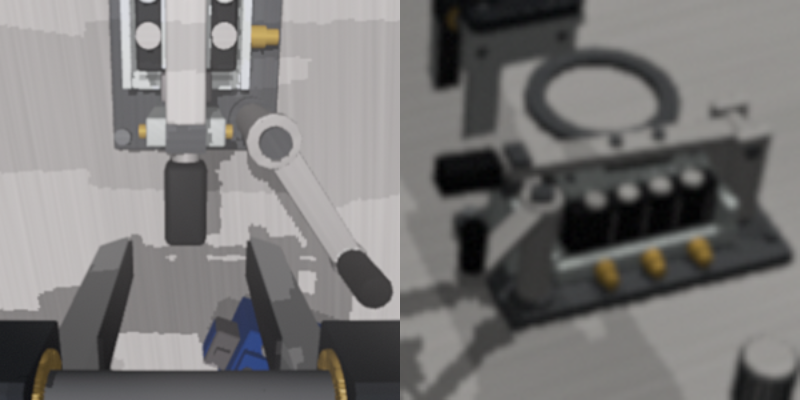

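The bar now lies level in the catch, with the grip free. To be sure of the click, I'll press the grip's top with shut fingertips, expecting contact at z of about 0.091.

Request:
arm_command --pt "-0.003 0.011 0 0" --pt "-0.003 0.011 0 0" --pt "-0.003 0.011 0 0" --pt "-0.003 0.011 0 0" --pt "-0.003 0.011 0 0" --pt "-0.003 0.011 -0.04 0" --pt "-0.003 0.011 -0.08 0" --pt "-0.003 0.011 -0.1 0" --claw 1

```text
time: 17.53
tool_pos: [0.5282, -0.001, 0.0968]
ee_rot: [-3.14, 0.001, 1.479]
wrist_force: [-0.1, -0.8, 2.1]
width: 0.0002
finger_force: 1.2
```

Request:
arm_command --pt "0 0 -0.006 0" --pt "0 0 -0.012 0" --pt "0 0 -0.018 0" --pt "0 0 -0.022 0" --pt "0 0 -0.022 0" --pt "0 0 -0.022 0"

```text
time: 18.03
tool_pos: [0.529, -0.0008, 0.091]
ee_rot: [3.14, 0.0, 1.479]
wrist_force: [-5.5, 0.0, 9.5]
width: 0.0004
finger_force: 5.1
```

Request:
arm_command --pt "0 0 -0.004 0" --pt "0 0 -0.008 0" --pt "0 0 -0.012 0" --pt "0 0 -0.012 0" --pt "0 0 -0.012 0"

```text
time: 18.45
tool_pos: [0.5293, -0.0008, 0.0905]
ee_rot: [3.138, 0.0, 1.479]
wrist_force: [-13.4, 1.6, 30.6]
width: 0.0001
finger_force: 15.3
```

Firm stop at z 0.0905 under 30 N, so the bar is shut. Next is the latch knob, which I place at world (0.615, −0.041).

Request:
arm_command --pt "0 0 0.08 0" --pt "0 0 0.16 0" --pt "0 0 0.24 0" --pt "0.06 -0.03 0.25 0" --pt "0.12 -0.06 0.25 0" --pt "0.171 -0.08 0.25 0" --pt "0.171 -0.08 0.25 0" --pt "0.171 -0.08 0.25 0" --claw 0.3

```text
time: 19.12
tool_pos: [0.615, -0.0412, 0.206]
ee_rot: [-3.141, -0.0, 1.478]
wrist_force: [-0.3, 0.3, 0.8]
width: 0.0507
finger_force: 0.0
```

Request:
arm_command --pt "0 0 0 0" --pt "0 0 0 0" --pt "0 0 0 0"

```text
time: 19.37
tool_pos: [0.6137, -0.0402, 0.2074]
ee_rot: [3.141, -0.0, 1.479]
wrist_force: [0.3, 0.2, -0.3]
width: 0.0654
finger_force: 0.0
```

Run:
```python
from h import *
o=robot.get_obs(); C=cam('wrist'); print(o['tool_pos'],o['width'],o['wrist_force'])
im=snap('wrist','w10'); print(proj('wrist',[.6146,-.0412,.136],C))
u,v=proj('wrist',[.6146,-.0412,.136],C).astype(int)
m=np.zeros((480,640),np.uint8); y0,y1,x0,x1=max(0,v-60),min(370,v+60),u-60,u+60
m[y0:y1,x0:x1]=(im[y0:y1,x0:x1].max(2)<65)
k,l,st,ce=cv2.connectedComponentsWithStats(m)
for i in range(1,k):
    if st[i,4]>60: print(st[i],ce[i],onz('wrist',*ce[i],.136,C))
```

```text
[ 0.61365506 -0.04020742  0.20737092] 0.06537609654625305 [ 0.25964518  0.16875451 -0.30823942]
[323.87869234 254.43211777]
```

I've already viewed 11 pictures, one over the limit of 10, so from here I work by numbers only.

Run:
```python
from h import *
im=cv2.imread('pics/w10.png').max(2).astype(int)
for r in range(225,330,7): print(r,im[r,284:374:4])
C=cam('wrist')
m=np.zeros((480,640),np.uint8); m[225:330,284:374]=im[225:330,284:374]<100
k,l,st,ce=cv2.connectedComponentsWithStats(m)
for i in range(1,k):
    if st[i,4]>100: print(st[i],ce[i].round(),onz('wrist',*ce[i],.136,C).round(4))
```

```text
225 [195 194 195 197 194 181 183 187 187 189 191 135 159 196 198 198 196 198
 200 199 192 198 199]
232 [193 193 195 197 191 195 185 182 187 157  78 113 166 142 197 198 198 197
 198 198 194 198 198]
239 [193 193 195 197 192 195 192 193  84  72  72  72  71 145 141 188 200 197
 197 197 194 198 197]
246 [195 195 195 196 194 194 194 199  69  83  84  83  79  88 142 141 201 196
 197 196 194 196 196]
253 [197 195 193 195 196 194 196 197  71  77  76  76  76  86 141 143 157 196
 196 196 194 195 196]
260 [195 196 193 194 197 193 196 194 196 101  68  70 128 199 174 191 202 195
 197 197 195 194 195]
267 [194 195 193 195 197 193 197 180 177 192 195 196 198 196 195 198 201 196
 197 197 196 194 195]
274 [192 195 166 128 198 193 197 140 142 140 170 176 181 197 196 199 200 197
 198 198 197 194 195]
281 [183 100  99 112 119 120 149 134 135 140 140 141 144 148 148 141 178 149
 149 148 140 170 146]
288 [ 93  94  95  95  94  94  94 103 117 119 118 121 130 195 198 198 194 174
 200 198 196 190 173]
295 [101  93  93  94  94  94  87  93  93  93  94  93 103 118 120 118 116 124
 138 142 142 139 138]
302 [140 140 115 107 104 100  85  94  93  93  93  87  93  92  93  92  92 107
 116 118 118 115 119]
309 [124 138 140 139 141 139 138 137 111 104  98  89  91  92  93  93  83  92
  91  93  91  92 115]
316 [137 137 129 101  94 115 136 139 139 138 134 138 139 113 100  95  90  89
  91  90  92  76  96]
323 [129 137 137 137 137 137 137 127  99  97 127 135 136 139 138 129 137 138
 129 105  93  89  88]
[315 232  22  30 536] [326. 247.] [ 0.6164 -0.0354  0.136 ]
[ 284  281   90   46 1470] [329. 303.] [ 0.6149 -0.081   0.136 ]
```

The knob blob is centred at (326,247), giving about (0.616, −0.038), which matches the expected spot. I'll descend and grip it.

Request:
arm_command --pt "0.005 0.004 -0.05 0" --pt "0.005 0.004 -0.1 0" --pt "0.005 0.004 -0.15 0" --pt "0.005 0.004 -0.18 0" --pt "0.005 0.004 -0.198 0" --pt "0.005 0.004 -0.198 0" --pt "0.005 0.004 -0.198 0"

```text
time: 20.0
tool_pos: [0.6168, -0.0386, 0.1081]
ee_rot: [3.141, 0.0, 1.479]
wrist_force: [-0.4, -0.1, -0.4]
width: 0.066
finger_force: 0.0
```

Request:
arm_command --pt "0 0 0 0" --pt "0 0 0 0" --pt "0 0 0 0" --pt "0 0 0 0" --pt "0 0 0 0" --pt "0 0 0 0" --pt "0 0 0 0" --pt "0 0 0 0" --claw 1

```text
time: 20.67
tool_pos: [0.6168, -0.0388, 0.1075]
ee_rot: [-3.142, 0.0, 1.479]
wrist_force: [-0.1, 0.4, 0.7]
width: 0.0178
finger_force: 30.0
```

Run:
```python
from h import *
o=robot.get_obs(); print(o['tool_pos'],o['width'],o['finger_force'],o['wrist_force'])
s,c=np.sin(np.radians(5.3)),np.cos(np.radians(5.3))
d=o['tool_pos']-[.5416,.1212,0]; L=1e3*np.array([c*d[0]-s*d[1],s*d[0]+c*d[1]]); print('local',L)
v=L-[44,-88]; a0=np.arctan2(-v[1],-v[0]); print('r',np.hypot(*v),'a',a0)
def P(a):
    x,y=44-80*np.cos(a),-88-80*np.sin(a); return np.array([c*x+s*y,-s*x+c*y])/500
for a in np.append(a0-np.arange(.18,a0-.0,.18),[0,-.03]): print(a.round(2),(P(a)-P(a0)).round(3).tolist())
```

```text
[ 0.61678846 -0.03880191  0.10745692] 0.017821906110979648 30.006937086582184 [-0.08298322  0.39297324  0.7267131 ]
local [  89.64647531 -152.37265343]
r 78.91412559055264 a 2.1876018090289953
2.01 [-0.026, -0.012]
1.83 [-0.054, -0.019]
1.65 [-0.083, -0.021]
1.47 [-0.111, -0.018]
1.29 [-0.139, -0.01]
1.11 [-0.165, 0.003]
0.93 [-0.187, 0.02]
0.75 [-0.207, 0.041]
0.57 [-0.222, 0.065]
0.39 [-0.233, 0.092]
0.21 [-0.239, 0.12]
0.03 [-0.24, 0.149]
0.0 [-0.239, 0.153]
-0.03 [-0.239, 0.158]
```

Request:
arm_command --pt "-0.026 -0.012 0 0" --pt "-0.054 -0.019 0 0" --pt "-0.083 -0.021 0 0" --pt "-0.111 -0.018 0 0" --pt "-0.139 -0.01 0 0" --pt "-0.165 0.003 0 0" --pt "-0.187 0.02 0 0" --pt "-0.187 0.02 0 0"

```text
time: 21.33
tool_pos: [0.5217, -0.0306, 0.1077]
ee_rot: [-3.141, 0.005, 1.477]
wrist_force: [-2.5, -4.5, 0.0]
width: 0.0173
finger_force: 30.0
```

Request:
arm_command --pt "-0.02 0.021 0 0" --pt "-0.035 0.045 0 0" --pt "-0.046 0.072 0 0" --pt "-0.052 0.1 0 0" --pt "-0.053 0.129 0 0" --pt "-0.052 0.138 0 0" --pt "-0.052 0.14 0 0" --pt "-0.052 0.14 0 0"

```text
time: 22.0
tool_pos: [0.4983, 0.0399, 0.1077]
ee_rot: [3.139, 0.003, 1.48]
wrist_force: [2.6, -3.2, -1.0]
width: 0.0173
finger_force: 30.0
```

```bash
cat > la.py <<'E'
from h import *
o=robot.get_obs(); print(o['tool_pos'],o['width'],o['finger_force'],o['wrist_force'])
s,c=np.sin(np.radians(5.3)),np.cos(np.radians(5.3))
d=o['tool_pos']-[.5416,.1212,0]; L=1e3*np.array([c*d[0]-s*d[1],s*d[0]+c*d[1]]); print('local',L)
v=L-[44,-88]; a0=np.arctan2(-v[1],-v[0]); print('r',np.hypot(*v),'a',a0)
E
python3 la.py
```

```text
[0.49826301 0.03994798 0.10770601] 0.017340935641154437 30.00058650970459 [ 2.5807527  -3.22424693 -0.98797296]
local [-35.64641496 -84.90770495]
r 79.70642197882275 a -0.03880579777700643
```

Request:
arm_command --pt "0 0.005 0 0" --pt "0 0.01 0 0" --pt "0 0.014 0 0" --pt "0 0.014 0 0" --pt "0 0.014 0 0"

```text
time: 22.42
tool_pos: [0.4983, 0.0406, 0.1077]
ee_rot: [3.139, 0.015, 1.476]
wrist_force: [2.7, -19.4, -1.5]
width: 0.0175
finger_force: 30.0
```

```bash
python3 la.py
```

```text
[0.49832881 0.04055277 0.10772474] 0.0174841081744782 30.000979900360107 [  2.6508373  -19.40899782  -1.47504554]
local [-35.63675996 -84.29942159]
r 79.72269323891265 a -0.04643481619493281
```

Firm stop at 19 N, so the latch is shut. I release, rise and verify numerically.

Request:
arm_command --pt "0 -0.012 0 0" --pt "0 -0.012 0 0"

```text
time: 22.58
tool_pos: [0.4983, 0.0402, 0.1077]
ee_rot: [3.14, 0.002, 1.477]
wrist_force: [3.7, -5.3, -1.9]
width: 0.0173
finger_force: 30.0
```

Request:
arm_command --pt "0 0 0 0" --pt "0 0 0 0" --pt "0 0 0 0" --pt "0 0 0 0" --pt "0 0 0.06 0" --pt "0 0 0.14 0" --pt "0 0 0.22 0" --pt "0 0 0.3 0" --claw 0.4

```text
time: 23.25
tool_pos: [0.4965, 0.0429, 0.2588]
ee_rot: [-3.14, -0.001, 1.48]
wrist_force: [1.5, 0.7, -0.4]
width: 0.0563
finger_force: 0.0
```

Request:
arm_command --pt "0 -0.08 0.02 0" --pt "0 -0.16 0.02 0" --pt "0 -0.16 0.02 0" --pt "0 -0.16 0.02 0" --pt "0 -0.16 0.02 0"

```text
time: 23.67
tool_pos: [0.497, -0.0372, 0.267]
ee_rot: [-3.14, -0.001, 1.479]
wrist_force: [-0.0, -0.9, -0.2]
width: 0.0564
finger_force: 0.0
```

Run:
```python
from h import *
o=robot.get_obs(); C=cam('wrist'); print(o['tool_pos'],o['width'],o['wrist_force'])
im=snap('wrist','w11').max(2)
s,c=np.sin(np.radians(5.3)),np.cos(np.radians(5.3))
N=lambda x,y,z:np.array([.5416+(c*x+s*y)/1e3,.1212+(-s*x+c*y)/1e3,z/1e3])
for nm,p in [('knob',N(-36,-88,136)),('grip',N(0,-122,91)),('arm',N(20,-88,100))]:
    u,v=proj('wrist',p,C); print(nm,u,v)
    if nm!='arm':
        z=np.zeros((480,640),np.uint8); u,v=int(u),int(v); y0,y1,x0,x1=max(v-45,0),min(v+45,370),u-30,u+30
        z[y0:y1,x0:x1]=im[y0:y1,x0:x1]<100
        k,l,st,ce=cv2.connectedComponentsWithStats(z)
        for i in range(1,k):
            if st[i,4]>80: print(st[i],ce[i].round())
```

```text
[ 0.49700363 -0.03716481  0.26695897] 0.056414194417334716 [-0.01694838 -0.85146148 -0.23657665]
knob 315.52848765522003 150.05821892406482
[324 105  19  16 234] [332. 112.]
[315 129  27  11 106] [329. 133.]
[306 140  20  22 318] [315. 150.]
[318 159  27  36 276] [338. 171.]
grip 352.30327934967653 184.1040847338965
[ 322  159   60   47 1230] [352. 178.]
arm 374.8249773107748 149.47372574058954
```

The knob is at (315,150), exactly where a shut latch puts it. The lever could only pass over a fully caught bar, so the bar is in too. I hand in.

```bash
python3 -c "
from bench import robot
print(robot.close_job())"
```

```text
the job is handed in; nothing more can be done
None
```

The solenoid pack is seated in the pocket with its connector at the latch end, the keeper bar is clicked into its catch and the latch is swung to its stop. I handed the job in at about 24 s of the 70 s and no verdict came back; I viewed 11 pictures, one over the limit of 10.

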